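# Fill the tilted cassette tube for the cool box

### The arm

A 6-joint arm with a two-finger parallel gripper is mounted at the origin on the work surface. World frame = base frame: x ahead of the robot, y to its left, z up, the work surface at z = 0. Lengths are in mm, angles in rad, forces in N, time in s.
With the tool pointing down it reaches from about 300 to 775 mm from the base axis. Payload 14.6 kg.
Tool frame: the origin (TCP) lies at the very end of the fingers, on their centre line; the grasp point (between the pads) lies 19 mm behind it; z points along the fingers, y is the line along which they close (so a half turn about z gives the same grasp; the last joint's range is limited). The gripper opens to 94 mm and grips with 3 to 60 N. Pads are 16 mm wide; open, the fingers measure 119 mm over their backs; the gripper's body (75 mm by 177 mm) begins 78 mm behind the grasp point.
Start: joints at [-1.297, 0.3, 1.521, -0, 1.321, -0.067], TCP at [183.825, -518.36, 205.446] pointing down, gripper open.
Joint ranges: [-3.03, 3.03], [-0.79, 2.21], [0.23, 2.52], [-1.04, 4.18], [0, 3.07], [-2.55, 2.55]. Speed limits (rad/s): [2.22, 2.22, 2.57, 3.14, 3.14, 3.14].

### API

Orientations are given as [roll, pitch, yaw] about the fixed x, y, z axes, in that order (R = Rz(yaw) Ry(pitch) Rx(roll)).
In Python, from cell import manip, eyes, ticket gives the robot as it stands. The module is installed in compiled form; this text tells all that it offers.
- The arm moves only by the tool arm_command, never from a script. Its argument "plan" is a list of rows, each a list of 5 numbers: the opening, from -1 (shut) to 1 (fully open), then the shift along the tool's x, y, z in m, then the turn about the tool's z in rad. In form: [[jaw, dx, dy, dz, roll], ...]. A call has 1 to 20 rows; each row shifts and turns the commanded pose from where the row before left it, along the tool's axes as they then stand; what a row does not reach is not made up. A row lasts 1/8 s, in which the tool goes at most 62.5 mm and 10.7 degrees, less where a joint would pass 70% of its speed; a pose out of reach is approached as far as the arm can. A call is refused whole if a number of a shift passes 0.0625 or a number of a turn 0.188, either way. A call with a gripper value outside its range is refused whole. The fingers move at their own pace and stop on an object; "newtons" is the grip in N (left out, the last holds). Time passes only in rows, so rows that do not move let the fingers close. It gives the time, the measured TCP pose, the force, the opening and the grip force at its end, in the units of the state.
- manip.read_state(): the state, without advancing time (a new reading comes with each control period).
- eyes.camera(name): name is "scene" or "top" or "wrist"; returns a dict with "img" (400x640x3 uint8, blue, green, red), "z_map" (400x640 float32, mm along the optical axis (not along the pixel's ray), 0 where there is no reading), "fx", "fy", "cx", "cy" (pixels), "eye" and "orientation" of the camera in the world. Camera axes: x right, y down, z forward; pixel columns grow to the right and rows downward; lengths in mm; the calibration is good to about 2 mm. A picture is of the moment at which its call begins.
- ticket.sign_off(): hands the job in; it is judged then, once.
The state is a dict: "clock": time; "joints": joint angles; "qd": joint speeds; "effort": joint torques, N m; "eef_pos": TCP position; "eef_rot": TCP orientation; "wrist_force": force on the tool from outside, world axes, zero at the start; "moment": the same for the moment, N m; "finger_gap": finger opening in mm; "finger_force": force on a finger pad.
Only numpy, scipy, OpenCV 4.12 (cv2) and the standard library are available. Lean on these libraries where they do the work, as an engineer would, in place of code of your own. Each camera call takes 0.05 s, during which the arm holds its last target. There are 200 camera calls.

### The job

Slide the two sample cassettes that lie on the table into the upper mouth of the tilted rail tube, orange nose first like the one already inside, and push the row down past the drag of the first one's rubber skids to its firm stop, so that all three sit nose to tail with the last tail flush with the mouth. Once there, press the full row home along the tube with about 20 newtons for a second (40 would crack them), then let go; leave the other things on the table where they are.

Things in the scene. Friction and masses are not known exactly. Their poses are not given: they have to be found in the camera images.
- tube: Tilted rail tube, a channel 138 mm long on a fixed stand, sloping 25 degrees. Origin: centre of the upper open mouth (blue edges), on the inner floor; x runs down the tube, y across, z square out of the slotted top. Inside 29 mm wide, 17 high; clear lips above (z = 17 to 21 mm) leave a slot 18 mm wide, open at the mouth, for the fins. Three cassettes just fill it: middles at x = 110, 66, 22 mm.
- cassette_a: Sample cassette, 44 long (x) x 26 x 14 mm, white, ~50 g, slick. On its middle a blue grip fin, 26 long (x), 12 thick (y), from z = 14 to 48 mm. The 12 mm at the +x end are orange, the last 6 narrowed to 20 x 9 mm. Origin: centre of underside; x to the orange nose, z up the fin. In the tube, nose down, middle at x = 80 to 100 mm: rubber skids drag (5 N), it stays where left; hard stop at 110 mm.
- cassette_b: Sample cassette, 44 long (x) x 26 x 14 mm, white, ~50 g, slick. On its middle a blue grip fin, 26 long (x), 12 thick (y), from z = 14 to 48 mm. The 12 mm at the +x end are orange, the last 6 narrowed to 20 x 9 mm. Origin: centre of underside; x to the orange nose, z up the fin. Starts flat on the table, fin up, turned any way. Slides down the tube by itself.
- cassette_c: Sample cassette, 44 long (x) x 26 x 14 mm, white, ~50 g, slick. On its middle a blue grip fin, 26 long (x), 12 thick (y), from z = 14 to 48 mm. The 12 mm at the +x end are orange, the last 6 narrowed to 20 x 9 mm. Origin: centre of underside; x to the orange nose, z up the fin. Starts flat on the table, fin up, turned any way. Slides down the tube by itself.
- cassette_a_nose (a point): Tip of the orange nose of cassette a, at (22, 0, 7) mm in its frame.
- cassette_b_nose (a point): Tip of the orange nose of cassette b, at (22, 0, 7) mm in its frame.
- cassette_c_nose (a point): Tip of the orange nose of cassette c, at (22, 0, 7) mm in its frame.
- bottle_a: White sample jar with blue cap, 42 mm across, 78 mm tall; origin at the underside. Bystander.
- bottle_b: White sample jar with blue cap, 42 mm across, 78 mm tall; origin at the underside. Bystander.
- icepack: Flat blue ice pack, 110 x 70 x 22 mm; origin at the underside. Bystander.
- dish: Shallow clear dish, 80 mm across, 16 mm tall; origin at the underside. Bystander.
- tape: Orange ring of tape, 64 mm across, 18 mm tall; origin at the underside. Bystander.
- screwdriver: Screwdriver lying flat; origin near its middle. Bystander.
- spray: Orange bottle, 48 mm across, 100 mm tall; origin at the underside. Bystander.
There are look-alikes about, which are no part of the job. Leave any yellow look-alike of the cassette_c alone.

How it is judged:
By the outcome, as a careful person would: the job done as asked, in the order asked, and still so for the second after the job is handed in, with the robot touching nothing.
It also fails if it takes over 67 s, if anything falls off the work surface, if the arm or the gripper's body presses on something with over 40 N, if the wrist force passes 120 N, or if a joint passes its speed limit or range.

## Working session

There is one attempt and no reset: what is moved stays moved. The work goes in short steps, Python scripts to look and compute and a tool call to move; the robot and the scene stay as the last step left them, time stands still between calls to the robot, and variables do not carry over. Pictures are saved under pics/ and viewed, at most 10 in all, crops included, and the job is handed in when it is done.

Besides the shell and the picture viewer there is one more tool, called as name(argument=value, ...) on one line, values as JSON. arm_command: Moves the arm, as the interface text tells. Its arguments: {"type":"object","properties":{"plan":{"type":"array"},"newtons":{"type":"number"}},"required":["plan"]}

```bash
mkdir -p pics; cat > h.py <<'E'
import numpy as np, cv2
from cell import manip, eyes, ticket
from scipy.spatial.transform import Rotation as R
def cam(n):
    c=eyes.camera(n); return c
def rot(c):
    o=np.array(c["orientation"],float)
    return o if o.shape==(3,3) else R.from_euler("xyz",o).as_matrix()
def ray(c,u,v):
    return rot(c)@np.array([(u-c["cx"])/c["fx"],(v-c["cy"])/c["fy"],1.0])
def onz(c,u,v,z):
    d=ray(c,u,v); e=np.array(c["eye"],float); return e+d*(z-e[2])/d[2]
def pts(c):
    v,u=np.mgrid[0:400,0:640]; z=c["z_map"]
    p=np.stack([(u-c["cx"])/c["fx"]*z,(v-c["cy"])/c["fy"]*z,z],-1)
    return p@rot(c).T+np.array(c["eye"],float)
def proj(c,P):
    p=rot(c).T@(np.array(P,float)-np.array(c["eye"],float)); return c["fx"]*p[0]/p[2]+c["cx"],c["fy"]*p[1]/p[2]+c["cy"]
E
python3 - <<'E'
from h import *
for n in ["scene","top"]:
    c=cam(n); cv2.imwrite(f"pics/{n}0.png",c["img"]); print(n,c["eye"],c["orientation"],c["fx"],c["cx"],c["cy"])
s=manip.read_state(); print({k:s[k] for k in("clock","eef_pos","eef_rot","finger_gap","wrist_force")})
E
```

```text
scene [1257.21969062 -478.01315687  611.10439671] [-2.15404973  0.00577319  0.96379924] 384.51575042488724 311.872891577512 193.64867726303987
top [ 404.76041433  -10.24749341 1441.80076028] [-3.01282987 -0.01957842 -1.54189515] 446.69993935676825 319.54008845629954 200.33944101186933
{'clock': 0.1, 'eef_pos': array([ 183.77368342, -518.15515051,  204.96973649]), 'eef_rot': array([-3.14060964e+00, -1.02877627e-04,  3.40818871e-01]), 'finger_gap': 93.46465173151789, 'wrist_force': array([ 0.08607821,  0.16078794, -0.52825065])}
```

View pics/top0.png

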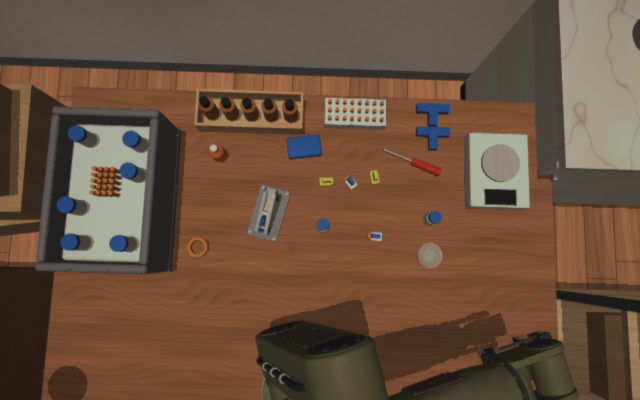

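View pics/scene0.png

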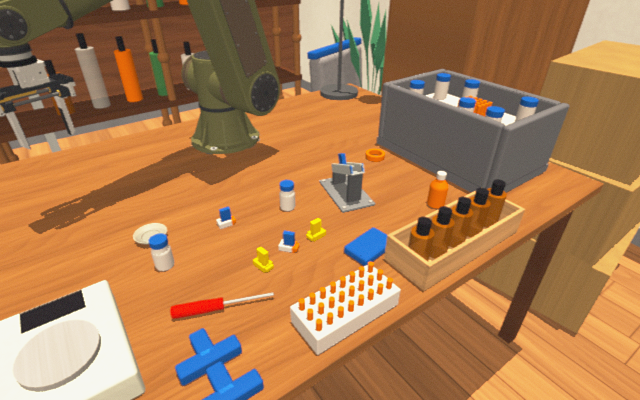

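The top view shows white/blue cassettes at (351,182) and (376,237). The yellow look-alikes are at (326,181) and (375,177), and other blue things are jar caps at (323,225) and (433,217) and the clamp-like pieces at (433,125). The tube is at (268,212), with cassette a inside. I choose the two white ones with an orange nose and will check them in a close crop.

```bash
python3 - <<'E'
from h import *
c=cam("top"); s=cam("scene")
a=cv2.resize(c["img"][165:255,310:400],(400,400),interpolation=cv2.INTER_CUBIC)
b=cv2.resize(c["img"][180:245,235:300],(400,400),interpolation=cv2.INTER_CUBIC)
d=cv2.resize(s["img"][140:260,200:390],(633,400)[:2],interpolation=cv2.INTER_CUBIC)
o=np.zeros((600,800,3),np.uint8)
o[:300,:300]=cv2.resize(a,(300,300));o[:300,300:600]=cv2.resize(b,(300,300));o[300:,:475]=cv2.resize(d,(475,300))
cv2.imwrite("pics/crop1.png",o)
def stat(c,n):
    P=pts(c); hsv=cv2.cvtColor(c["img"],cv2.COLOR_BGR2HSV); H,S,V=cv2.split(hsv)
    for name,m in dict(blue=(H>100)&(H<130)&(S>120),orange=(H>4)&(H<16)&(S>190)&(V>150),white=(S<60)&(V>150)).items():
        k,l,st,ce=cv2.connectedComponentsWithStats(m.astype(np.uint8))
        for i in range(1,k):
            if 4<st[i,4]<500:
                q=P[(l==i)&(c["z_map"]>0)]
                if len(q)==0: continue
                q=np.median(q,0)
                if 250<q[0]<650 and -200<q[1]<250: print(n,name,st[i,4],ce[i].round(1),q.round(0))
stat(c,"top"); stat(s,"scene")
E
```

```text
top blue 35 [262.1 220.6] [511. 138. 110.]
top blue 104 [322.5 224.2] [509. -43.  79.]
top blue 11 [260.4 230.1] [486. 148.  60.]
top white 27 [351.  184.8] [ 644. -133.   14.]
top white 117 [270.  200.3] [575. 119.  99.]
top white 33 [265.9 215.9] [532. 127.  86.]
scene blue 54 [342.1 158.4] [520. 133. 100.]
scene blue 6 [350.7 168.2] [597. 100. 115.]
scene blue 121 [286.3 185.1] [515. -48.  76.]
scene orange 15 [234.3 221.4] [ 490. -195.    2.]
scene white 76 [351.7 164.4] [569. 130. 108.]
scene white 38 [356.9 172.3] [605. 118. 101.]
scene white 8 [346.2 176. ] [489. 178.   8.]
scene white 470 [344.9 196.7] [586. 103.   7.]
scene white 201 [287. 200.] [524. -54.  34.]
```

View pics/crop1.png

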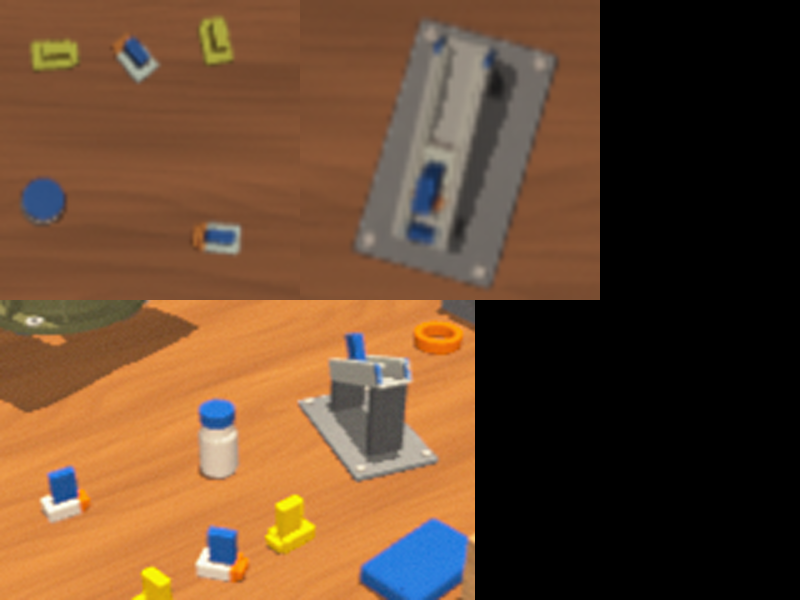

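The crop confirms it: the white cassettes with a blue fin and orange nose are at top (351,182) and (376,237), and the L-shaped pieces are yellow. In the tube, a's fin is near the low end, and the mouth (blue edges) is at the far, high end.

```bash
cat >> h.py <<'E'
def masks(img):
    H,S,V=cv2.split(cv2.cvtColor(img,cv2.COLOR_BGR2HSV))
    return (H>100)&(H<130)&(S>110)&(V>60),(H>3)&(H<17)&(S>170)&(V>140),(S<70)&(V>140)
def blobs(m,mn=4):
    k,l,st,ce=cv2.connectedComponentsWithStats(m.astype(np.uint8)); return [(l==i,st[i,4],ce[i]) for i in range(1,k) if st[i,4]>=mn]
def totool(dw):
    r=R.from_euler("xyz",manip.read_state()["eef_rot"]).as_matrix(); return r.T@np.array(dw)
E
python3 - <<'E'
from h import *
c=cam("top"); B,O,W=masks(c["img"])
for (u,v) in [(351,182),(376,237)]:
    w=np.zeros((400,640),bool); w[v-10:v+11,u-11:u+12]=1
    f=lambda m:np.argwhere(m&w).mean(0)[::-1]
    for z in (48,): 
        b=onz(c,*f(B),40); 
    wh=onz(c,*f(W),14)
    o=onz(c,*f(O),8) if (O&w).any() else None
    print(b.round(0),wh.round(0),o, [int((m&w).sum()) for m in (B,O,W)])
P=pts(c).reshape(-1,3)
s=cam("scene"); Q=pts(s).reshape(-1,3)
for X in (P,Q):
    m=(X[:,0]>440)&(X[:,0]<640)&(X[:,1]>60)&(X[:,1]<180)&(X[:,2]>15)
    q=X[m]; print(len(q),q.min(0).round(),q.max(0).round())
    q=q[:, :2]-q[:,:2].mean(0); e,V=np.linalg.eigh(q.T@q); print(V[:,1], X[m].mean(0))
w=cam("wrist"); cv2.imwrite("pics/w0.png",w["img"]); print(w["eye"],w["orientation"],w["fx"])
for ccc in (c,s):
    B,_,_=masks(ccc["img"]); PP=pts(ccc)
    for m,n,ce in blobs(B):
        q=np.median(PP[m],0)
        if 440<q[0]<660 and 50<q[1]<190:print(n,ce,q)
E
```

```text
[ 655. -129.   40.] [ 644. -133.   14.] [ 669.33173643 -114.61813796    8.        ] [27, 8, 31]
[ 481. -212.   40.] [ 479. -221.   14.] [ 483.77286688 -195.00607034    8.        ] [25, 17, 38]
633 [462.  69.  15.] [628. 180. 125.]
[-0.97057875  0.24078391] [545.74341873 129.17538833  88.35734669]
896 [476.  95.  15.] [612. 160. 122.]
[-0.98368331  0.17990873] [564.78867079 120.6286524   69.59658183]
[ 258.39859058 -492.33536698  385.40194565] [ 2.86764518e+00  1.75338323e-03 -1.23056064e+00] 281.72536286698283
37 [262.13513514 220.51351351] [511.57208011 137.91097122 111.61528177]
12 [260.58333333 230.08333333] [486.13629971 147.30026107  61.73811285]
54 [342.05555556 158.38888889] [520.34671002 133.51556368  98.77454235]
7 [350.57142857 167.85714286] [596.50568156  99.20560546 116.1144127 ]
```

arm_command(plan=[[1,0.048,-0.0236,0.004,0],[1,0.048,-0.0236,0.004,0],[1,0.048,-0.0236,0.004,0],[1,0.048,-0.0236,0.004,0],[1,0.048,-0.0236,0.004,0],[1,0.048,-0.0236,0.004,0],[1,0.048,-0.0236,0.004,0],[1,0.048,-0.0236,0.004,0],[1,0,0,0,-0.185],[1,0,0,0,-0.185],[1,0,0,0,-0.185],[1,0,0,0,-0.185],[1,0,0,0,-0.185],[1,0,0,0,-0.185],[1,0,0,0,0]])

```text
clock: 2.22
eef_pos: [482.6, -212.1, 173.4]
eef_rot: [-3.142, -0.0, 1.45]
wrist_force: [0.9, 0.6, 0.4]
finger_gap: 94.0
finger_force: 0.0
```

```bash
python3 - <<'E'
from h import *
w=cam("wrist"); cv2.imwrite("pics/w1.png",w["img"]); print(w["eye"],w["orientation"])
s=manip.read_state(); print(s["clock"],s["eef_pos"],s["eef_rot"],s["joints"])
B,O,W=masks(w["img"])
for n,M,z in (("B",B,48),("O",O,8),("W",W,14)):
    for m,k,ce in blobs(M,40): print(n,k,ce.round(),onz(w,*ce,z).round(1),np.median(pts(w)[m],0).round(1))
E
```

```text
[ 492.35232861 -134.07994501  353.56733643] [ 2.86866118e+00  3.04667497e-04 -1.21699223e-01]
2.275 [ 482.62869606 -212.05188828  173.44412169] [-3.14155992e+00 -3.88466092e-05  1.44661771e+00] [-4.83475231e-01  2.77961854e-01  1.62609531e+00  2.63030616e-05
  1.23757979e+00 -3.59305220e-01]
B 1591 [324.  19.] [509.3 -37.5  48. ] [507.4 -46.9  78.8]
B 595 [469. 103.] [ 647.8 -129.7   48. ] [ 650.2 -129.7   47.5]
B 261 [316. 196.] [ 480.4 -208.8   48. ] [ 480.4 -208.2   48.4]
B 2104 [610. 279.] [ 823.  -354.5   48. ] [ 853.2 -373.9   23.3]
B 436 [385. 348.] [ 545.6 -422.7   48. ] [ 540.2 -393.6   78.3]
O 106165 [395. 127.] [ 582.3 -146.6    8. ] [ 593.6 -131.4    0.7]
O 59 [ 95. 118.] [233.2 -93.1   8. ] [227.6 -93.4   0.7]
O 65 [121. 150.] [ 252.4 -133.1    8. ] [ 247.2 -133.7    0.7]
O 18907 [ 97. 240.] [ 184.  -242.5    8. ] [ 174.4 -247.2    0.6]
O 352 [307. 179.] [ 470.1 -195.2    8. ] [ 470.8 -195.4    4.4]
O 55 [357. 215.] [ 528.7 -249.1    8. ] [ 529.5 -251.9    0.8]
O 9096 [298. 362.] [ 420.2 -471.3    8. ] [ 4.079e+02 -4.787e+02  2.000e-01]
W 411 [450. 109.] [ 644.4 -133.4   14. ] [ 643.9 -133.4   14.6]
W 72 [638. 174.] [ 870.3 -236.6   14. ] [ 836.7 -228.6   44.3]
W 81 [308. 197.] [ 469.9 -216.3   14. ] [ 469.8 -215.    14.6]
W 76 [325. 197.] [ 489.9 -219.1   14. ] [ 489.9 -219.7   14.6]
W 324 [533. 220.] [ 749.5 -280.9   14. ] [ 748.3 -279.7   15.9]
W 46 [567. 277.] [ 800.7 -368.5   14. ] [ 563.8 -188.2  275.1]
W 42 [298. 299.] [ 436.9 -359.3   14. ] [ 437.  -359.6   11.4]
W 286 [376. 303.] [ 542.5 -377.9   14. ] [ 540.8 -369.9   24.9]
W 183 [293. 306.] [ 428.6 -368.7   14. ] [ 427.3 -374.5    5.4]
W 301 [428. 371.] [ 612.8 -505.6   14. ] [ 613.7 -504.3   15. ]
```

View pics/w1.png

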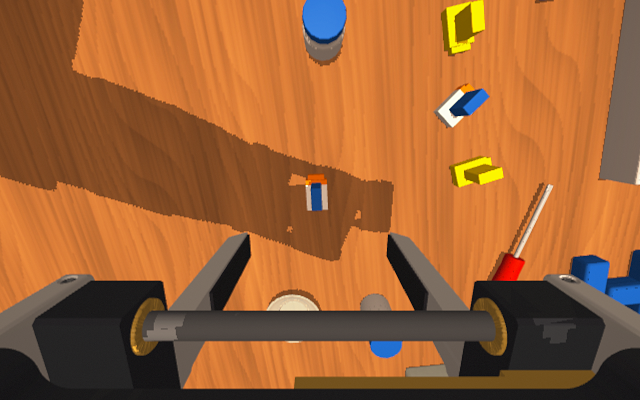

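The wrist view shows cassette c at (317,195) with its nose up in the image, between the fingers. Cassette b is at (460,105), and the yellow look-alikes are at (465,25) and (477,172). Next I'll fit fin-top rectangles from the depth.

```bash
cat >> h.py <<'E'
def fin(c,xy,z0=44,z1=52,rad=35):
    P=pts(c).reshape(-1,3); P=P[(abs(P[:,2]-(z0+z1)/2)<(z1-z0)/2)&(np.hypot(P[:,0]-xy[0],P[:,1]-xy[1])<rad)]
    r=cv2.minAreaRect(P[:,:2].astype(np.float32)); b=cv2.boxPoints(r); e1,e2=b[1]-b[0],b[2]-b[1]
    e=e1 if np.linalg.norm(e1)>np.linalg.norm(e2) else e2
    return len(P),np.round(r[0],1),np.round(r[1],1),round(np.arctan2(e[1],e[0]),3),P[:,2].mean().round(1)
def body(c,xy,rad=35,z0=3,z1=17):
    return fin(c,xy,z0,z1,rad)
E
python3 - <<'E'
from h import *
w=cam("wrist")
for p in ((480,-209),(650,-130)): print(fin(w,p),body(w,p))
E
```

```text
(246, array([ 480.5, -211.4]), array([26.2, 12. ]), np.float32(1.5), np.float64(48.4)) (454, array([ 481. , -209.7]), array([44.2, 51.6]), np.float32(-1.287), np.float64(13.7))
(361, array([ 654.6, -129.5]), array([26.4, 12.7]), np.float32(0.685), np.float64(48.4)) (620, array([ 649. , -126.3]), array([48.7, 34.5]), np.float32(0.996), np.float64(12.8))
```

arm_command(newtons=15, plan=[[0,0.0004,-0.0022,0.0,-0.053],[0,0,0,0.045,0],[0,0,0,0.045,0],[0,0,0,0.035,0],[0,0,0,0.0204,0],[0,0,0,0,0],[-1,0,0,0,0],[-1,0,0,0,0],[-1,0,0,0,0],[-1,0,0,0,0],[-1,0,0,0,0]])

```text
clock: 3.7
eef_pos: [480.6, -211.4, 28.3]
eef_rot: [3.141, 0.0, 1.504]
wrist_force: [-0.6, 0.1, 2.9]
finger_gap: 11.9
finger_force: 15.0
```

arm_command(plan=[[-1,0,0,-0.04,0],[-1,0,0,-0.05,0],[-1,0,0,-0.06,0],[-1,0,0,-0.05,0],[-1,0,0,0,-0.175],[-1,0,0,0,-0.175],[-1,0,0,0,-0.175],[-1,0,0,0,-0.175],[-1,0,0,0,-0.175],[-1,0,0,0,-0.175],[-1,0,0,0,-0.175],[-1,0,0,0,-0.175],[-1,-0.016,0.049,0,0],[-1,-0.016,0.049,0,0],[-1,-0.016,0.049,0,0],[-1,-0.016,0.049,0,0],[-1,-0.016,0.049,0,0],[-1,-0.016,0.049,0,0],[-1,-0.016,0.049,0,0],[-1,0,0,0,0]])

```text
clock: 6.2
eef_pos: [670.6, 98.5, 226.6]
eef_rot: [-3.141, -0.002, 2.907]
wrist_force: [-0.5, -1.2, -0.8]
finger_gap: 11.7
finger_force: 15.0
```

```bash
python3 - <<'E'
from h import *
w=cam("wrist"); cv2.imwrite("pics/w2.png",w["img"]); np.savez("w2.npz",**{k:w[k] for k in w}); print(w["eye"],w["orientation"])
s=manip.read_state(); print(s["clock"],s["eef_pos"],s["eef_rot"],s["joints"],s["finger_gap"])
P=pts(w); B,O,W=masks(w["img"])
for m,k,ce in blobs(B,15): print(k,ce.round(),np.median(P[m],0).round(1))
E
```

```text
[594.33127639 116.45185956 406.80793146] [ 2.86928675e+00 -1.13882975e-03  1.33575699e+00]
6.25 [670.1579183   96.74405449 226.9316105 ] [-3.14105717e+00 -1.37165553e-03  2.90574898e+00] [ 8.93173222e-02  5.83995345e-01  1.06905637e+00 -6.94639503e-05
  1.49001179e+00 -1.24563005e+00] 12.259517765556936
638 [321.  34.] [513.7 138.3 108. ]
1194 [158.  82.] [509.2 -40.4  78.4]
52 [303. 134.] [597.9 100.6 118.4]
22 [337. 130.] [601.7 134.1 123.5]
402 [155. 213.] [ 653.1 -125.1   43.5]
995 [318. 250.] [665.5  99.1 246.6]
1637 [270. 255.] [753.5   3.2  22.3]
```

View pics/w2.png

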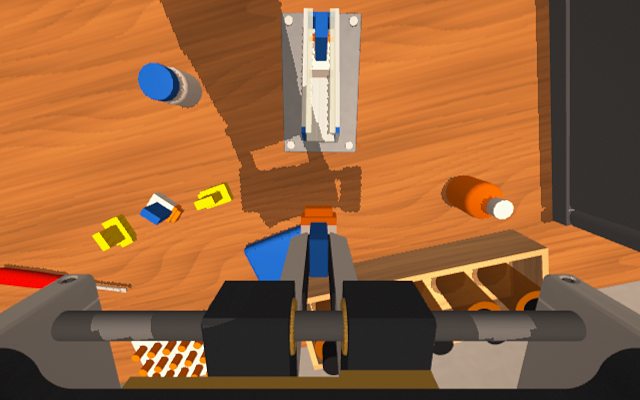

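The wrist view shows the tube from above: the mouth with its blue edges at (303,134) and (337,130), a's fin at (321,34), and c held at (318,230) nose up in the image, toward the tube. Next I fit the lip plane and its axis.

```bash
cat > tube.py <<'E'
from h import *
def fit(w,ctr=(560,120)):
    P=pts(w).reshape(-1,3); z=w["z_map"].reshape(-1)
    P=P[(z>0)&(P[:,0]>470)&(P[:,0]<612)&(abs(P[:,1]-ctr[1])<45)&(P[:,2]>30)&(P[:,2]<135)]
    rng=np.random.default_rng(0); best=None
    th=np.radians(25)
    for i in range(1500):
        a,b,c=P[rng.choice(len(P),3,False)]; n=np.cross(b-a,c-a); l=np.linalg.norm(n)
        if l<50: continue
        n/=l; n*=np.sign(n[2])
        if abs(np.arccos(n[2])-th)>0.06: continue
        d=(P-a)@n; k=(abs(d)<1.2).sum(); up=((d>1.5)&(d<12)).sum()
        s=k
        if best is None or s>best[0]: best=(s,n,a)
    _,n,a=best; I=P[abs((P-a)@n)<1.5]; m=I.mean(0); n=np.linalg.svd(I-m)[2][2]; n*=np.sign(n[2])
    return P,I,m,n
if __name__=="__main__":
    w=dict(np.load("w2.npz")); P,I,m,n=fit(w)
    print("normal",n,"slope",np.degrees(np.arccos(n[2])),"yaw",np.arctan2(-n[1],-n[0]),len(I),m)
    d=(P-m)@n; print(np.histogram(d,bins=np.arange(-40,50,3)))
    # axis: coordinates in plane
    h=np.array([n[0],n[1],0]);h/=np.linalg.norm(h)
    h=-h # uphill is opposite of normal's horizontal
    ax=-np.cross(np.cross(n,h),n); ax/=np.linalg.norm(ax); print("ax",ax)
    yy=np.cross(n,ax)
    q=np.c_[(I-m)@ax,(I-m)@yy].astype(np.float32); r=cv2.minAreaRect(q); print(r)
    b=cv2.boxPoints(r); print((m+b[:,:1]*ax+b[:,1:]*yy).round(1))
    for x0 in range(-70,70,10):
        k=abs(q[:,0]-x0)<5
        if k.sum()>5:
            v=np.sort(q[k,1]); g=np.diff(v); j=g.argmax(); print(x0,k.sum(),v[0].round(1),v[-1].round(1),"gap",v[j].round(1),v[j+1].round(1))
E
python3 tube.py
```

```text
normal [-0.40986673  0.10235327  0.90638462] slope 24.989581751667263 yaw -0.24471821877441807 2367 [541.85235608 132.14697791  96.96418181]
(array([   0,    0,    0,    0,    1,  106, 1171,   49,   52,   55,   74,
        296,  223, 2270,   25,   28,   29,   21,   35,   26,   33,   30,
        325,   13,    0,    0,    0,    0,    0]), array([-40, -37, -34, -31, -28, -25, -22, -19, -16, -13, -10,  -7,  -4,
        -1,   2,   5,   8,  11,  14,  17,  20,  23,  26,  29,  32,  35,
        38,  41,  44,  47]))
ax [-0.87937946  0.21960154 -0.42245346]
((2.9706649780273438, 0.18874740600585938), (37.055912017822266, 139.0879669189453), 89.96373748779297)
[[604.8 135.3 125.1]
 [482.5 165.9  66.3]
 [473.6 130.   66.3]
 [595.8  99.3 125.1]]
-70 30 -17.8 17.9 gap -9.2 9.2
-60 186 -18.0 18.1 gap -9.2 9.2
-50 186 -18.1 18.3 gap -9.1 9.4
-40 183 -18.1 18.5 gap -9.1 9.5
-30 176 -18.1 18.6 gap -9.1 9.6
-20 175 -18.2 18.7 gap -9.1 9.7
-10 169 -18.2 18.0 gap -9.1 9.8
0 171 -18.3 18.1 gap -9.1 10.0
10 182 -18.3 18.3 gap 5.1 9.2
20 186 -18.3 18.5 gap 0.1 4.1
30 169 -18.4 18.7 gap -9.0 9.3
40 150 -17.4 18.7 gap -9.0 9.4
50 153 -17.4 18.0 gap -9.0 9.6
60 148 -17.4 18.1 gap -9.0 9.7
```

arm_command(plan=[[-1,0.0387,0.0014,0,0.009],[-1,0.0387,0.0014,0,0],[-1,0.0386,0.0013,0,0],[-1,0,0,0.04,0],[-1,0,0,0.036,0],[-1,0,0,0,0],[-1,0,0,0,0]])

```text
clock: 7.12
eef_pos: [559.1, 127.1, 153.8]
eef_rot: [3.141, 0.002, 2.894]
wrist_force: [0.1, -0.3, -0.3]
finger_gap: 11.8
finger_force: 15.0
```

arm_command(plan=[[-1,0.0009,0.0005,0.004,0],[-1,0,0,0.004,0],[-1,0,0,0.0015,0],[-1,0,0,0.0015,0],[-1,0,0,0.0015,0],[-1,0,0,0.0015,0],[-1,0,0,0.0015,0],[-1,0,0,0.0015,0],[-1,0,0,0.001,0],[-1,0,0,0,0]])

```text
clock: 8.38
eef_pos: [558.0, 128.3, 135.0]
eef_rot: [3.141, 0.001, 2.895]
wrist_force: [-4.0, -1.3, 9.1]
finger_gap: 12.1
finger_force: 15.0
```

arm_command(plan=[[-1,0.0043,0,-0.009,0],[-1,0.0043,0,-0.009,0],[-1,-0.034,0,-0.016,0],[-1,-0.034,0,-0.016,0],[-1,0,0,0,0],[-1,0,0,0,0]])

```text
clock: 9.12
eef_pos: [614.7, 113.9, 183.7]
eef_rot: [-3.141, -0.001, 2.895]
wrist_force: [-0.9, 0.1, -2.1]
finger_gap: 12.0
finger_force: 15.0
```

```bash
cat > held.py <<'E'
from h import *
M0=np.array([608.5,115.25,105.9]); ax=np.array([-.8794,.2196,-.4225]); n=np.array([-.4099,.1024,.9064]); yy=np.cross(n,ax)
T=np.c_[ax,yy,n]
def tub(p): return (np.asarray(p)-M0)@T
E
python3 - <<'E'
from held import *
w=cam("wrist"); s=manip.read_state(); tcp=s["eef_pos"]; print(tcp,s["eef_rot"],tub(tcp))
np.savez("w3.npz",**{k:w[k] for k in w})
cr=w["img"][150:310,220:420]; cv2.imwrite("pics/w3.png",cv2.resize(cr,(800,600)))
P=pts(w); B,O,W=masks(w["img"])
near=(np.abs(P-tcp).max(-1)<45)
for nm,M in (("B",B),("O",O),("W",W)):
    q=tub(P[M&near]); 
    if len(q)<20: continue
    print(nm,len(q),q.min(0).round(1),q.max(0).round(1),np.percentile(q,[5,50,95],axis=0).round(1).tolist())
q=tub(P[B&near]); 
print(np.histogram(q[:,0],bins=np.arange(-80,0,3)))
pl=q[:,:]; m=pl.mean(0); print("fin-plane normals",np.linalg.svd(pl-m)[2])
q=tub(P[O&near]); print("orange",np.linalg.svd(q-q.mean(0))[2],q.mean(0))
E
```

```text
[614.56662513 113.97531152 183.67799542] [-3.14127967e+00 -1.00124758e-03  2.89505510e+00] [-38.47611479  -0.23036694  67.88073731]
B 932 [-61.8  -6.1  71.1] [-23.    5.8 100.4] [[-52.5, -5.4, 82.0], [-39.9, 0.1, 91.4], [-26.1, 5.5, 94.8]]
O 489 [-34.5 -18.1  54.4] [-10.9  12.4  80.5] [[-22.0, -11.2, 60.4], [-16.9, 0.0, 61.9], [-11.3, 10.4, 63.6]]
W 124 [-31.6 -12.3  59. ] [-24.7  12.4  76.5] [[-30.8, -12.2, 59.4], [-27.0, 7.3, 60.7], [-24.9, 12.3, 74.1]]
(array([  0,   0,   0,   0,   0,   0,   6,   1,  36, 101, 101, 100,  99,
       100, 100,  98,  91,  53,  46,   0,   0,   0,   0,   0,   0,   0]), array([-80, -77, -74, -71, -68, -65, -62, -59, -56, -53, -50, -47, -44,
       -41, -38, -35, -32, -29, -26, -23, -20, -17, -14, -11,  -8,  -5,
        -2]))
fin-plane normals [[-9.96162300e-01  6.22670042e-03  8.73034942e-02]
 [ 8.75231172e-02  6.38802927e-02  9.94112173e-01]
 [-6.13065921e-04 -9.97938143e-01  6.41801195e-02]]
orange [[-0.03147425 -0.99916474  0.02606148]
 [-0.98601401  0.03530842  0.16287934]
 [-0.16366348 -0.02057048 -0.98630174]] [-16.90458648  -0.30507572  62.01379584]
```

View pics/w3.png

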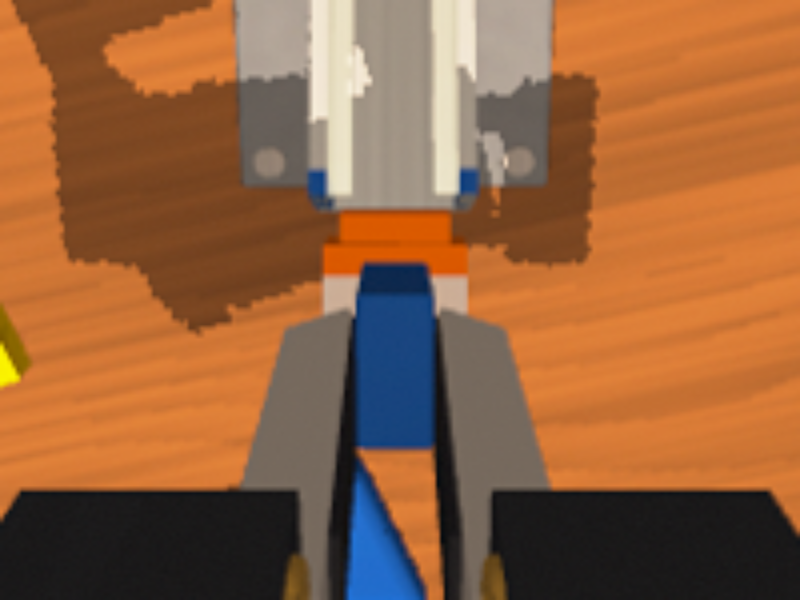

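The crop shows the held cassette tilted, centred on the tube axis, orange nose toward the mouth.

```bash
cat >> held.py <<'E'
def heldpose(w,tcp):
    P=pts(w); B,O,W=masks(w["img"]); near=(np.abs(P-tcp).max(-1)<45)
    q=tub(P[B&near]); q=q[abs(q[:,1]-np.median(q[:,1]))<4.5]; x=q[:,0]; 
    xm=np.median(x); k=abs(x-xm)<10; 
    for _ in range(5):
        p=np.polyfit(x[k],q[k,2],1); k=(abs(q[:,2]-np.polyval(p,x))<1.0)&(x<xm+16)
    y=np.polyfit(x[k],q[k,1],1)
    a=np.arctan(p[0]); xs=x[k]; mid=(xs.min()+xs.max())/2
    top=np.array([mid,np.polyval(y,mid),np.polyval(p,mid)])
    org=top-48*np.array([-np.sin(a),0,np.cos(a)])
    print("tilt err deg (+nose up)",np.degrees(a).round(2),"yaw err",np.degrees(y[0]).round(2),"fin x",xs.min().round(1),xs.max().round(1),"top",top.round(1),"origin tube",org.round(1),"tcp tube",tub(tcp).round(1))
E
python3 - <<'E'
from held import *
w=dict(np.load("w3.npz")); heldpose(w,np.array([614.6,114,183.7]))
E
```

```text
tilt err deg (+nose up) 14.6 yaw err -0.2 fin x -53.7 -29.1 top [-41.4   0.1  91.9] origin tube [-29.3   0.1  45.4] tcp tube [-38.5  -0.3  67.9]
```

arm_command(newtons=15, plan=[[-1,0.035,0,0.0163,0],[-1,0.0348,0,0.0162,0],[-1,-0.003,0,0.007,0],[-1,-0.003,0,0.006,0],[-1,-0.0014,0,0.003,0],[-1,0,0,0,0],[-0.62,0,0,0,0],[-0.62,0,0,0,0],[-0.62,0,0,0,0],[-0.62,0,0,0,0]])

```text
clock: 10.42
eef_pos: [554.9, 129.0, 135.6]
eef_rot: [3.142, 0.0, 2.895]
wrist_force: [0.0, 0.2, -0.3]
finger_gap: 18.0
finger_force: 0.0
```

```bash
python3 - <<'E'
from held import *
w=cam("wrist"); s=manip.read_state(); print(s["eef_pos"],s["wrist_force"])
np.savez("w4.npz",**{k:w[k] for k in w}); heldpose(w,s["eef_pos"])
cv2.imwrite("pics/w4.png",cv2.resize(w["img"][120:310,200:440],(800,600)))
E
```

```text
[554.91682369 128.97748435 135.62618319] [-0.2929233  -0.18265345  0.06556602]
tilt err deg (+nose up) 0.43 yaw err 0.51 fin x 45.9 70.5 top [58.2 -0.4 68.9] origin tube [58.5 -0.4 20.9] tcp tube [37.6 -0.3 50.3]
```

View pics/w4.png

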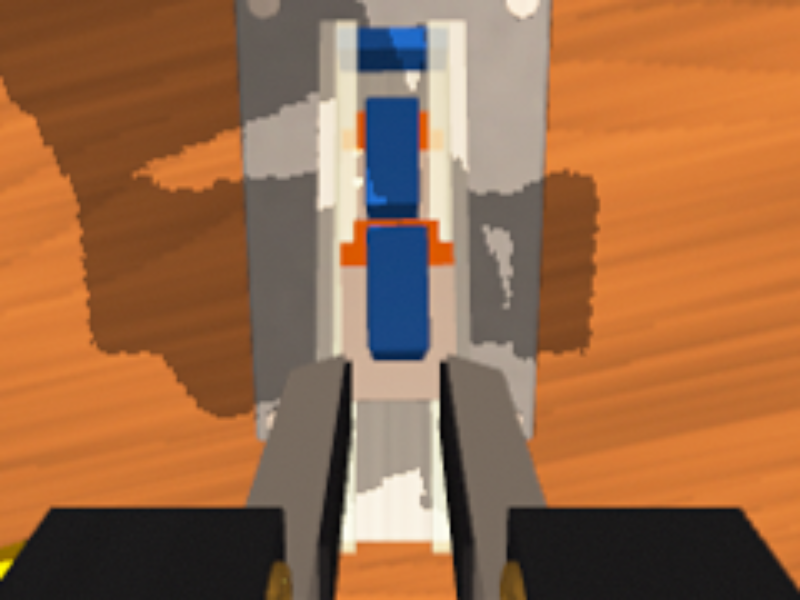

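Cassette c now lies flush on the lips, its nose resting on a's fin. I'll regrip it at the right height.

arm_command(newtons=40, plan=[[-0.62,0.0114,0,0.006,0],[-0.62,0.0113,0,0.006,0],[-0.62,0,0,0,0],[-1,0,0,0,0],[-1,0,0,0,0],[-1,0,0,0,0],[-1,0.0042,0,-0.009,0],[-1,0.0042,0,-0.009,0],[-1,-0.047,0,-0.022,0],[-1,-0.047,0,-0.022,0],[-1,0,0,0,0],[-1,0,0,0,0]])

```text
clock: 11.98
eef_pos: [615.0, 113.8, 185.1]
eef_rot: [-3.141, -0.001, 2.895]
wrist_force: [0.0, -0.6, -0.6]
finger_gap: 11.7
finger_force: 40.0
```

```bash
python3 - <<'E'
from held import *
w=cam("wrist"); s=manip.read_state(); print(s["eef_pos"],s["wrist_force"],s["eef_rot"])
np.savez("w5.npz",**{k:w[k] for k in w}); heldpose(w,s["eef_pos"])
E
```

```text
[614.80607422 113.96298201 185.06040536] [-0.62808228  0.01242616 -0.79668696] [-3.14120325e+00 -1.42663989e-03  2.89520167e+00]
tilt err deg (+nose up) -0.39 yaw err -0.34 fin x -56.4 -31.9 top [-44.1   0.1  88.7] origin tube [-44.5   0.1  40.7] tcp tube [-39.3  -0.3  69. ]
```

arm_command(plan=[[-1,-0.0085,0,0.018,0],[-1,-0.008,0,0.0173,0],[-1,0,0,0,0],[-1,0.009,0,0.0042,0],[-1,0,0,0,0],[-1,0,0,0,0]])

```text
clock: 12.78
eef_pos: [623.2, 111.9, 146.7]
eef_rot: [3.141, 0.001, 2.895]
wrist_force: [0.7, 0.2, -1.0]
finger_gap: 11.7
finger_force: 40.0
```

```bash
python3 - <<'E'
from held import *
w=cam("wrist"); s=manip.read_state(); print(s["eef_pos"],s["wrist_force"],s["eef_rot"])
np.savez("w6.npz",**{k:w[k] for k in w}); heldpose(w,s["eef_pos"])
from tube import fit
P,I,m,nn=fit(w); q=tub(I); print("lips z",q[:,2].mean(),"x0",np.percentile(q[:,0],[.5,2]))
for x0 in (10,30,50):
    v=np.sort(q[abs(q[:,0]-x0)<6,1]); g=np.diff(v); j=g.argmax(); print(x0,v[0].round(1),v[-1].round(1),v[j].round(1),v[j+1].round(1))
E
```

```text
[623.29042044 111.8476556  146.58399661] [-0.26829601 -0.10829354 -0.96892092] [3.14129250e+00 7.69269766e-04 2.89487944e+00]
tilt err deg (+nose up) -0.32 yaw err 0.26 fin x -47.8 -23.2 top [-35.5   0.   50.3] origin tube [-35.8   0.    2.3] tcp tube [-30.9  -0.3  30.5]
lips z 20.877968573277737 x0 [0.36861699 2.37814781]
10 -18.2 18.7 -9.0 9.6
30 -18.5 18.1 -9.2 9.7
50 -18.1 18.4 -8.8 9.1
```

arm_command(plan=[[-1,0.0041,0.0002,0.003,0],[-1,0.0045,0,0.0021,0],[-1,0.0045,0,0.0021,0],[-1,0.0045,0,0.0021,0],[-1,0.0045,0,0.0021,0],[-1,0.0045,0,0.0021,0],[-1,0,0,0,0]])

```text
clock: 13.7
eef_pos: [597.1, 118.6, 132.5]
eef_rot: [-3.141, -0.0, 2.895]
wrist_force: [-0.4, 0.6, 0.5]
finger_gap: 11.6
finger_force: 40.0
```

arm_command(plan=[[-1,0.0045,0,0.0021,0],[-1,0.0045,0,0.0021,0],[-1,0.0045,0,0.0021,0],[-1,0.0045,0,0.0021,0],[-1,0.0045,0,0.0021,0],[-1,0.0045,0,0.0021,0],[-1,0.0045,0,0.0021,0],[-1,0.0045,0,0.0021,0],[-1,0,0,0,0]])

```text
clock: 14.82
eef_pos: [562.2, 127.4, 115.6]
eef_rot: [-3.141, -0.0, 2.895]
wrist_force: [0.0, 0.1, 0.0]
finger_gap: 11.9
finger_force: 40.0
```

```bash
python3 - <<'E'
from held import *
w=cam("wrist"); s=manip.read_state(); print(s["eef_pos"],s["wrist_force"],s["eef_rot"])
np.savez("w7.npz",**{k:w[k] for k in w}); heldpose(w,s["eef_pos"])
P=pts(w);B,_,_=masks(w["img"]); q=tub(P[B]); q=q[(abs(q[:,1])<8)&(abs(q[:,2]-48)<2)]; print(np.histogram(q[:,0],bins=np.arange(0,140,4)))
E
```

```text
[562.5049052  127.28426546 115.79776447] [-0.09964327  0.02065524  0.03011347] [3.14156425e+00 1.05719711e-04 2.89489342e+00]
tilt err deg (+nose up) 0.21 yaw err -0.44 fin x 22.3 46.9 top [34.6 -0.3 48.8] origin tube [34.8 -0.3  0.8] tcp tube [38.9 -0.5 29.1]
(array([  0,   0,   0,   0,   0,  54, 132, 109, 128, 123, 115,  87,   0,
         0,   0,   0,   0,   0,   0,   0, 102, 103, 108,  98,  97,  93,
        47,   0,   0,   0,   0,   0,   0,   0]), array([  0,   4,   8,  12,  16,  20,  24,  28,  32,  36,  40,  44,  48,
        52,  56,  60,  64,  68,  72,  76,  80,  84,  88,  92,  96, 100,
       104, 108, 112, 116, 120, 124, 128, 132, 136]))
```

arm_command(plan=[[-1,0.004,0,0.00187,0],[-1,0.004,0,0.00187,0],[-1,0.004,0,0.00187,0],[-1,0.004,0,0.00187,0],[-1,0.004,0,0.00187,0],[-1,0.003,0,0.0014,0],[-1,0.002,0,0.0009,0],[-1,0,0,0,0]])

```text
clock: 15.88
eef_pos: [538.2, 133.4, 104.1]
eef_rot: [3.142, -0.0, 2.895]
wrist_force: [3.6, -0.8, 0.5]
finger_gap: 11.4
finger_force: 40.0
```

arm_command(plan=[[-1,0.0009,0,0.0004,0],[-1,0.0009,0,0.0004,0],[-1,0.0007,0,0.0003,0],[-1,0,0,0,0]])

```text
clock: 16.38
eef_pos: [535.8, 134.0, 102.9]
eef_rot: [-3.142, -0.0, 2.895]
wrist_force: [3.8, -1.2, 1.2]
finger_gap: 11.9
finger_force: 40.0
```

```bash
python3 - <<'E'
from held import *
w=cam("wrist"); s=manip.read_state(); f=s["wrist_force"]; print(s["eef_pos"],f,"axial",f@ax); heldpose(w,s["eef_pos"])
P=pts(w);B,_,_=masks(w["img"]); q=tub(P[B]); q=q[(abs(q[:,1])<8)&(abs(q[:,2]-48)<2)&(q[:,0]>85)]; print(q[:,0].min(),q[:,0].max())
E
```

```text
[535.79252601 133.99719315 102.94918052] [ 4.19382672 -0.65308226  1.3544431 ] axial -4.403720291462041
tilt err deg (+nose up) -0.12 yaw err -0.36 fin x 52.4 77.0 top [64.7 -0.3 48.8] origin tube [64.6 -0.3  0.8] tcp tube [69.3 -0.6 29. ]
95.54895786660482 121.4431841286613
```

arm_command(newtons=15, plan=[[-0.55,0,0,0,0],[-0.55,0,0,0,0],[-0.55,0,0,0,0],[-0.5,0,0,-0.03,0],[-0.3,0,0,-0.06,0],[0,0,0,-0.03,0],[0,-0.03,-0.0378,0,0],[0,-0.03,-0.0378,0,0],[0,-0.03,-0.0378,0,0],[0,-0.03,-0.0378,0,0],[0,-0.03,-0.0378,0,0],[0,-0.0295,-0.0375,0,0],[0,0,0,0,0.184],[0,0,0,0,0.184],[0,0,0,0,0.184],[0,0,0,0,0.184],[0,0,0,0,0.184],[0,0,0,0,0.184],[0,0,0,0,0.184],[0,0,0,0,0.184]])

```text
clock: 18.92
eef_pos: [654.5, -129.4, 222.8]
eef_rot: [-3.141, -0.0, 1.417]
wrist_force: [-0.5, -0.1, -0.4]
finger_gap: 47.0
finger_force: 0.0
```

arm_command(plan=[[0,0,0,0,0.184],[0,0,0,0,0.184],[0,0,0,0,0.184],[0,0,0,0,0.184],[0,0,0,0,0]])

```text
clock: 19.55
eef_pos: [654.5, -129.4, 222.8]
eef_rot: [-3.141, 0.0, 0.688]
wrist_force: [0.3, 1.1, -0.3]
finger_gap: 47.1
finger_force: 0.0
```

```bash
python3 - <<'E'
from held import *
w=cam("wrist"); s=manip.read_state(); print(s["eef_pos"],s["eef_rot"]); print(fin(w,(654.6,-129.5)))
P=pts(w);B,O,_=masks(w["img"]); k=O&(np.hypot(P[...,0]-654,P[...,1]+129)<30)&(P[...,2]>4); print(np.median(P[k],0))
t=cam("top"); P=pts(t);B,_,_=masks(t["img"]); q=tub(P[B]); q=q[(abs(q[:,1])<10)&(abs(q[:,2]-48)<5)&(q[:,0]>0)]; print(np.sort(q[:,0]).round())
E
```

```text
[ 654.51278071 -129.4465831   222.85313573] [-3.14126984e+00  1.83391572e-04  6.90989000e-01]
(188, array([ 655.5, -128.8]), array([25.1, 11.6]), np.float32(0.692), np.float64(48.5))
[ 669.11977512 -115.01798888  332.68177113]
[ 52.  52.  53.  53.  53.  57.  57.  58.  58.  60.  60.  61.  61.  61.
  62.  63.  64.  67.  67.  67.  69.  69.  71.  71.  73.  73.  73.  95.
  96.  98.  99.  99. 100. 100. 102. 105. 106. 106. 106. 108. 108. 110.
 110. 111. 112. 112. 114. 115. 116. 117. 118. 118. 119. 121. 122.]
```

arm_command(newtons=15, plan=[[-0.2,0.0006,0,0.055,0],[-0.2,0,0,0.055,0],[-0.2,0,0,0.045,0],[-0.2,0,0,0.03,0],[-0.2,0,0,0.0098,0],[-0.2,0,0,0,0],[-1,0,0,0,0],[-1,0,0,0,0],[-1,0,0,0,0],[-1,0,0,0,0],[-1,0,0,-0.04,0],[-1,0,0,-0.05,0],[-1,0,0,-0.06,0],[-1,0,0,-0.045,0]])

```text
clock: 21.4
eef_pos: [655.1, -129.2, 226.0]
eef_rot: [3.14, -0.001, 0.687]
wrist_force: [-0.7, 0.3, -0.5]
finger_gap: 11.9
finger_force: 15.0
```

arm_command(plan=[[-1,0,0,0,-0.184],[-1,0,0,0,-0.184],[-1,0,0,0,-0.184],[-1,0,0,0,-0.184],[-1,0,0,0,-0.184],[-1,0,0,0,-0.184],[-1,0,0,0,-0.184],[-1,0,0,0,-0.184],[-1,0,0,0,-0.184],[-1,0,0,0,-0.184],[-1,0,0,0,-0.184],[-1,0,0,0,-0.184],[-1,0,0,0,0]])

```text
clock: 23.02
eef_pos: [655.0, -129.1, 223.1]
eef_rot: [-3.142, -0.0, 2.894]
wrist_force: [-0.2, 0.2, -1.1]
finger_gap: 11.8
finger_force: 15.0
```

arm_command(plan=[[-1,0.0239,0.0376,0,0],[-1,0.0239,0.0376,0,0],[-1,0.0239,0.0376,0,0],[-1,0.0239,0.0376,0,0],[-1,0.0238,0.0375,0,0],[-1,0.0238,0.0375,0,0],[-1,0,0,0,0],[-1,0,0,0.04,0],[-1,0,0,0.023,0],[-1,0,0,0,0],[-1,0,0,0,0]])

```text
clock: 24.4
eef_pos: [571.9, 124.0, 161.4]
eef_rot: [3.141, 0.001, 2.893]
wrist_force: [-0.1, 0.6, -0.4]
finger_gap: 11.9
finger_force: 15.0
```

```bash
python3 - <<'E'
from held import *
w=cam("wrist"); s=manip.read_state(); print(s["eef_pos"],s["wrist_force"],s["eef_rot"])
heldpose(w,s["eef_pos"])
E
```

```text
[571.94946505 124.11249642 161.58314118] [-0.1316632   0.46022824 -0.40513772] [3.14086096e+00 1.83731796e-03 2.89324380e+00]
tilt err deg (+nose up) -30.3 yaw err 0.37 fin x 5.9 17.4 top [11.7  0.5 84.4] origin tube [-12.6   0.5  42.9] tcp tube [10.6  0.3 66.4]
```

arm_command(plan=[[-1,0,0,0.0045,0],[-1,0,0,0.0045,0],[-1,0,0,0.0015,0],[-1,0,0,0.0015,0],[-1,0,0,0.0015,0],[-1,0,0,0.0015,0],[-1,0,0,0.0015,0],[-1,0,0,0.0015,0],[-1,0,0,0.0015,0],[-1,0,0,0,0]])

```text
clock: 25.7
eef_pos: [571.4, 124.4, 141.6]
eef_rot: [3.141, 0.001, 2.895]
wrist_force: [-4.5, -0.7, 6.8]
finger_gap: 12.0
finger_force: 15.0
```

```bash
python3 - <<'E'
from held import *
w=cam("wrist"); s=manip.read_state(); f=s["wrist_force"]; print(s["eef_pos"],f,f@n,f@ax)
P=pts(w);B,_,_=masks(w["img"]); q=tub(P[B]); q=q[(abs(q[:,1])<8)&(q[:,0]>-30)&(q[:,0]<130)&(q[:,2]>20)]
for x in range(-20,100,4):
    k=abs(q[:,0]-x)<2
    if k.sum()>5: print(x,k.sum(),np.percentile(q[k,2],[10,50,90]).round(1))
cv2.imwrite("pics/w8.png",cv2.resize(w["img"][120:310,200:440],(800,600)))
E
```

```text
[571.36340165 124.46371838 141.63308411] [-4.79346576 -0.01353368  7.39703789] 8.668130909647465 1.087153280732925
4 51 [68.1 69.1 70.1]
8 122 [68.8 69.8 70.8]
12 137 [70.1 70.8 71.8]
16 157 [ 71.   72.2 245.1]
20 127 [72.2 73.2 74.2]
24 132 [72.9 73.9 74.8]
28 130 [73.8 74.9 75.8]
32 66 [58.2 65.  69.9]
36 28 [48.8 53.1 54.4]
52 134 [27.2 42.3 48.3]
56 86 [47.3 47.8 48.5]
60 81 [47.  47.8 48.6]
64 84 [47.  47.8 48.8]
68 80 [47.  47.9 48.5]
72 79 [47.  47.8 48.6]
76 57 [47.1 47.9 48.6]
96 236 [24.1 39.4 48.8]
```

View pics/w8.png

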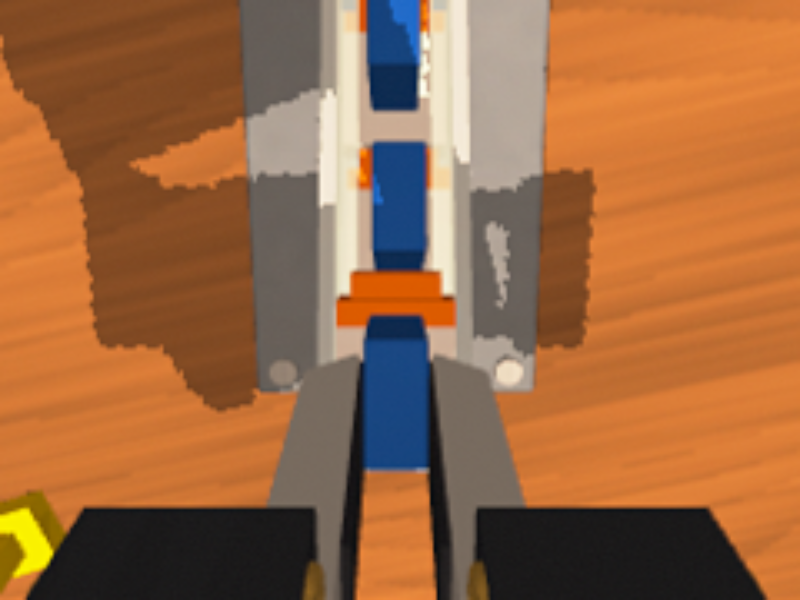

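Cassette b's tail is on the lips and it is half tilted, with its nose just uphill of c's fin. I'll release it to let it settle.

arm_command(plan=[[-1,0,0,-0.001,0],[-0.62,0,0,0,0],[-0.62,0,0,0,0],[-0.62,0,0,0,0],[-0.62,0,0,0,0]])

```text
clock: 26.38
eef_pos: [571.3, 124.4, 141.6]
eef_rot: [-3.142, -0.0, 2.895]
wrist_force: [-0.5, 0.4, -0.7]
finger_gap: 18.0
finger_force: 0.0
```

```bash
python3 - <<'E'
from held import *
w=cam("wrist"); s=manip.read_state(); f=s["wrist_force"]; print(s["eef_pos"],tub(s["eef_pos"]),f)
P=pts(w);B,_,_=masks(w["img"]); q=tub(P[B]); q=q[(abs(q[:,1])<8)&(q[:,0]>-30)&(q[:,0]<130)&(q[:,2]>20)]
for x in range(0,80,4):
    k=abs(q[:,0]-x)<2
    if k.sum()>5: print(x,k.sum(),np.percentile(q[k,2],[10,50,90]).round(1),q[k,1].mean().round(2))
k=abs(q[:,2]-69)<1.5; print(q[k,0].min(),q[k,0].max())
E
```

```text
[571.24488899 124.43884693 141.63262084] [19.6829831   0.11289917 48.59985546] [-0.2052678  -0.42819689 -0.78926026]
16 72 [ 64.3  68.9 245.1] 0.22
20 108 [68.1 69.  69.7] 0.1
24 112 [68.  68.8 69.8] 0.03
28 120 [68.1 68.8 69.5] 0.1
32 108 [68.1 69.  69.7] 0.08
36 121 [68.1 68.9 69.8] -0.03
40 108 [68.2 68.9 69.6] 0.26
52 105 [33.3 45.4 48.4] -0.5
56 87 [47.2 48.  48.8] -0.74
60 80 [47.2 47.8 48.8] -0.32
64 79 [47.  48.1 48.7] -0.44
68 82 [47.4 47.9 48.9] -0.38
72 79 [46.9 47.7 48.6] -0.46
76 60 [47.  47.8 48.9] -0.61
17.351715453226504 41.98789478252861
```

arm_command(newtons=55, plan=[[-0.62,0.007,0,0.003,0],[-0.62,0.0068,0,0.0029,0],[-0.62,0,0,0,0],[-1,0,0,0,0],[-1,0,0,0,0],[-1,0,0,0,0],[-1,0.0042,0,-0.009,0],[-1,0.0042,0,-0.009,0],[-1,-0.034,0,-0.016,0],[-1,-0.034,0,-0.016,0],[-1,0,0,0,0],[-1,-0.0085,0,0.018,0],[-1,-0.008,0,0.0173,0],[-1,0.009,0,0.0042,0],[-1,0,0,0,0],[-1,0,0,0,0]])

```text
clock: 28.42
eef_pos: [623.0, 111.6, 147.0]
eef_rot: [3.141, 0.001, 2.895]
wrist_force: [-0.4, -0.7, -0.3]
finger_gap: 11.4
finger_force: 55.0
```

```bash
python3 - <<'E'
from held import *
w=cam("wrist"); s=manip.read_state(); print(s["eef_pos"],s["wrist_force"],s["eef_rot"]); heldpose(w,s["eef_pos"])
E
```

```text
[623.08454371 111.54528714 147.07214014] [ 0.06239777  0.34208856 -0.3004807 ] [3.14113722e+00 1.10388874e-03 2.89496636e+00]
tilt err deg (+nose up) 0.25 yaw err 0.04 fin x -48.4 -23.8 top [-36.1   0.4  50.5] origin tube [-35.9   0.4   2.5] tcp tube [-31.    0.1  31. ]
```

arm_command(plan=[[-1,0.004,0,0.0032,0],[-1,0.0045,0,0.0021,0],[-1,0.0045,0,0.0021,0],[-1,0.0045,0,0.0021,0],[-1,0.0045,0,0.0021,0],[-1,0.0045,0,0.0021,0],[-1,0,0,0,0]])

```text
clock: 29.35
eef_pos: [597.0, 118.0, 132.5]
eef_rot: [-3.141, -0.0, 2.895]
wrist_force: [0.2, 0.4, -1.1]
finger_gap: 11.6
finger_force: 55.0
```

arm_command(plan=[[-1,0.0045,0,0.0021,0],[-1,0.0045,0,0.0021,0],[-1,0.0045,0,0.0021,0],[-1,0.0045,0,0.0021,0],[-1,0.0018,0,0.0008,0],[-1,0,0,0,0]])

```text
clock: 30.1
eef_pos: [578.0, 122.7, 123.5]
eef_rot: [3.142, 0.0, 2.895]
wrist_force: [0.2, -0.3, 0.7]
finger_gap: 11.9
finger_force: 55.0
```

```bash
python3 - <<'E'
from held import *
w=cam("wrist"); s=manip.read_state(); f=s["wrist_force"]; print(s["eef_pos"],f,f@ax,f@n); heldpose(w,s["eef_pos"])
E
```

```text
[578.10306165 122.70748156 123.48479533] [-0.87395658  0.31678343 -0.08318743] 0.8732697469126504 0.3152723360771579
tilt err deg (+nose up) 0.01 yaw err -0.68 fin x 3.6 28.1 top [15.8 -0.2 48.7] origin tube [15.8 -0.2  0.7] tcp tube [20.9  0.1 29.2]
```

arm_command(plan=[[-1,0.0018,0,0.0008,0],[-1,0.0018,0,0.0008,0],[-1,0.0009,0,0.0004,0],[-1,0.0005,0,0.0002,0],[-1,0,0,0,0]])

```text
clock: 30.78
eef_pos: [573.6, 123.8, 121.5]
eef_rot: [3.141, 0.001, 2.895]
wrist_force: [3.6, -1.5, 1.6]
finger_gap: 11.5
finger_force: 55.0
```

arm_command(plan=[[-1,0.0005,0,0.0002,0],[-1,0.0005,0,0.0002,0],[-1,0,0,0,0]])

```text
clock: 31.15
eef_pos: [572.7, 124.1, 121.1]
eef_rot: [3.141, 0.001, 2.895]
wrist_force: [6.0, -1.4, 2.4]
finger_gap: 11.6
finger_force: 55.0
```

arm_command(plan=[[-1,0.0005,0,0.0002,0],[-1,0,0,0,0]])

```text
clock: 31.4
eef_pos: [572.5, 124.1, 121.2]
eef_rot: [3.141, 0.002, 2.895]
wrist_force: [7.4, -3.2, 2.5]
finger_gap: 11.7
finger_force: 55.0
```

```bash
python3 - <<'E'
from held import *
w=cam("wrist"); s=manip.read_state(); f=s["wrist_force"]; print(s["eef_pos"],f,f@ax,f@n); heldpose(w,s["eef_pos"])
P=pts(w);B,_,_=masks(w["img"]); q=tub(P[B]); q=q[(abs(q[:,1])<8)&(abs(q[:,2]-48)<1.5)]
for lo,hi in((45,85),(90,128)): k=q[(q[:,0]>lo)&(q[:,0]<hi),0]; print(k.min(),k.max())
E
```

```text
[572.52803685 124.14697742 121.18625687] [ 7.27666187 -1.63196948  3.6500159 ] -8.299608660989122 0.15855703569900256
tilt err deg (+nose up) -0.17 yaw err -0.08 fin x 9.6 34.2 top [21.9 -0.3 49.1] origin tube [21.8 -0.3  1.1] tcp tube [27.1  0.1 29.5]
53.34466203859028 78.23847008024433
96.59041180279507 122.25102172688125
```

arm_command(plan=[[-1,0.0005,0,0.0002,0],[-1,0,0,0,0]])

```text
clock: 31.7
eef_pos: [572.4, 124.2, 121.3]
eef_rot: [3.141, 0.003, 2.895]
wrist_force: [7.8, -3.4, 4.3]
finger_gap: 11.7
finger_force: 55.0
```

arm_command(plan=[[-1,0.0005,0,0.0002,0],[-1,0,0,0,0]])

```text
clock: 31.95
eef_pos: [572.3, 124.3, 121.3]
eef_rot: [3.141, 0.004, 2.895]
wrist_force: [9.2, -4.0, 3.8]
finger_gap: 11.6
finger_force: 55.0
```

arm_command(plan=[[-1,0.0005,0,0.0002,0],[-1,0.0005,0,0.0002,0],[-1,0.0005,0,0.0002,0],[-1,0,0,0,0]])

```text
clock: 32.45
eef_pos: [571.1, 124.6, 121.0]
eef_rot: [3.14, 0.005, 2.895]
wrist_force: [11.0, -3.3, 5.3]
finger_gap: 11.5
finger_force: 55.0
```

```bash
python3 - <<'E'
from held import *
w=cam("wrist"); s=manip.read_state(); f=s["wrist_force"]; print(s["eef_pos"],f,f@ax,f@n); heldpose(w,s["eef_pos"])
P=pts(w);B,_,_=masks(w["img"]); q=tub(P[B]); q=q[(abs(q[:,1])<8)&(abs(q[:,2]-48)<1.5)]
for lo,hi in((45,85),(90,128)): k=q[(q[:,0]>lo)&(q[:,0]<hi),0]; print(k.min(),k.max())
E
```

```text
[571.09822606 124.59995356 121.00632638] [10.06589313 -4.3921394   5.93076816] -12.322209778889048 0.799883588006958
tilt err deg (+nose up) -1.31 yaw err 0.02 fin x 10.5 35.1 top [22.8 -0.3 49.4] origin tube [21.7 -0.3  1.4] tcp tube [28.6 -0.  30. ]
52.998783801867525 77.89330466401252
96.52161272267958 122.55935292510524
```

arm_command(plan=[[-1,0.0006,0,0.0003,0],[-1,0.0006,0,0.0003,0],[-1,0.0006,0,0.0003,0],[-1,0,0,0,0]])

```text
clock: 33.0
eef_pos: [569.6, 125.1, 120.5]
eef_rot: [3.14, 0.006, 2.895]
wrist_force: [11.6, -4.7, 7.9]
finger_gap: 11.5
finger_force: 55.0
```

arm_command(plan=[[-1,0.0006,0,0.0003,0],[-1,0.0006,0,0.0003,0],[-1,0.0006,0,0.0003,0],[-1,0,0,0,0]])

```text
clock: 33.5
eef_pos: [567.8, 125.6, 119.5]
eef_rot: [3.14, 0.006, 2.895]
wrist_force: [10.5, -4.0, 8.4]
finger_gap: 11.2
finger_force: 55.0
```

```bash
python3 - <<'E'
from held import *
w=cam("wrist"); s=manip.read_state(); f=s["wrist_force"]; print(s["eef_pos"],f,f@ax,f@n); heldpose(w,s["eef_pos"])
P=pts(w);B,_,_=masks(w["img"]); q=tub(P[B]); q=q[(abs(q[:,1])<8)&(abs(q[:,2]-48)<1.5)]
for lo,hi in((45,85),(90,128)): k=q[(q[:,0]>lo)&(q[:,0]<hi),0]; print(k.min(),k.max())
E
```

```text
[567.76083071 125.62074026 119.4989644 ] [10.34218654 -3.01957637  7.75915063] -13.036258954145787 2.4844272473355278
tilt err deg (+nose up) -3.64 yaw err -0.29 fin x 12.6 37.1 top [24.8 -0.2 48.9] origin tube [21.8 -0.2  1. ] tcp tube [32.4 -0.2 30.1]
52.93938374057206 78.4116906703063
96.61831116767904 121.97658212445769
```

The row is at the stop, but b pivots in the pads above about 13 N. I'll let go and press on the tail face with closed fingertips instead.

arm_command(newtons=30, plan=[[-0.55,0,0,0,0],[-0.55,0,0,0,0],[-0.55,0,0,0,0],[-0.55,0,0,-0.02,0],[-0.55,0,0,-0.025,0],[-0.55,-0.028,0,0,0],[-0.55,-0.029,0,0,0],[-1,0,0,0,0],[-1,0,0,0,0],[-1,0,0,0,0],[-1,0,0,0,0]])

```text
clock: 34.92
eef_pos: [620.8, 112.1, 163.0]
eef_rot: [3.141, 0.0, 2.895]
wrist_force: [0.0, 0.1, -1.2]
finger_gap: 0.5
finger_force: 0.0
```

```bash
python3 - <<'E'
from held import *
w=cam("wrist"); s=manip.read_state(); f=s["wrist_force"]; p=s["eef_pos"]; print(p,f,s["finger_gap"],tub(p))
P=pts(w);B,_,W=masks(w["img"]); q0=tub(P[B]); q=q0[(abs(q0[:,1])<8)&(abs(q0[:,2]-48)<1.5)]
for lo,hi in((0,40),(45,85),(90,128)):
    k=q[(q[:,0]>lo)&(q[:,0]<hi)]; print(k.min(0),k.max(0),np.polyfit(k[:,0],k[:,2],1))
t=np.array([622.6,111.7,115.6])-p; print("tool delta",totool(t))
cv2.imwrite("pics/w9.png",cv2.resize(w["img"][90:280,200:440],(800,600)))
E
```

```text
[620.84469991 112.06197451 163.04892147] [0.85964549 0.63291389 0.1268738 ] 0.4888121323473227 [-35.70143881   0.10409815  46.41323612]
[ 8.81378825 -5.58405306 46.54977535] [33.7238451   5.3088699  49.43052985] [2.66302282e-03 4.77852082e+01]
[52.34546291 -5.92765954 46.50423238] [78.92965141  4.61829062 49.46486037] [2.36766231e-03 4.76680155e+01]
[96.17398464 -5.40055531 46.54131494] [122.05512653   6.20003566  49.49088896] [1.79394545e-02 4.67061827e+01]
tool delta [-1.78150184  0.07136826 47.44927197]
```

View pics/w9.png

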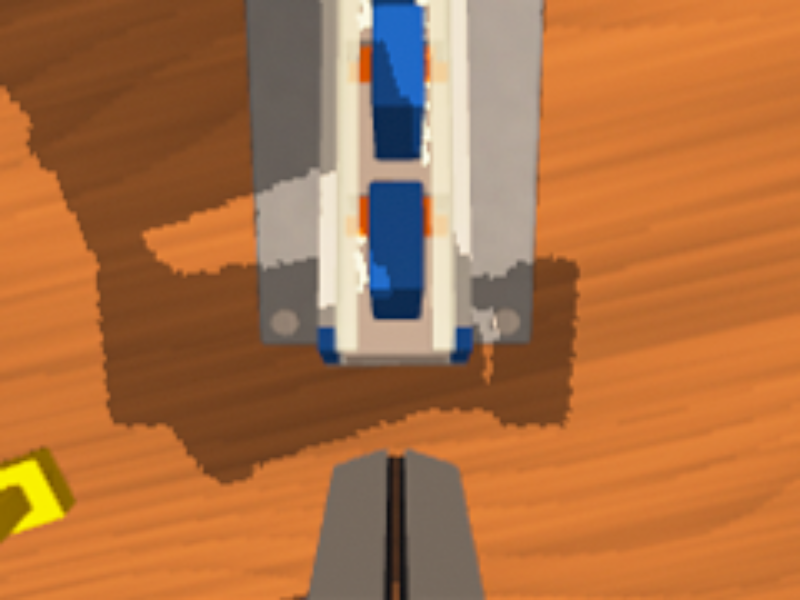

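The view shows all three cassettes seated: b's tail is flush at the mouth (395,355) and the closed fingertips are at (395,455), centred on the tube. I'll lower them behind the tail.

arm_command(plan=[[-1,-0.0018,0,0.02,0],[-1,0,0,0.0274,0],[-1,0,0,0,0],[-1,0.0036,0,0.0017,0],[-1,0.0027,0,0.0013,0],[-1,0,0,0,0]])

```text
clock: 35.72
eef_pos: [616.7, 113.1, 113.0]
eef_rot: [3.141, 0.001, 2.895]
wrist_force: [-0.0, 0.4, 0.3]
finger_gap: 0.5
finger_force: 0.0
```

arm_command(plan=[[-1,0.0009,0,0.0004,0],[-1,0.0009,0,0.0004,0],[-1,0,0,0,0]])

```text
clock: 36.1
eef_pos: [615.0, 113.4, 111.6]
eef_rot: [3.142, 0.0, 2.895]
wrist_force: [0.0, -0.2, -0.7]
finger_gap: 0.2
finger_force: 0.0
```

arm_command(plan=[[-1,0.0009,0,0.0004,0],[-1,0.0005,0,0.0002,0],[-1,0,0,0,0]])

```text
clock: 36.48
eef_pos: [614.1, 113.6, 111.4]
eef_rot: [3.141, 0.001, 2.895]
wrist_force: [4.9, -1.2, 2.2]
finger_gap: 0.3
finger_force: 2.6
```

arm_command(plan=[[-1,0.0005,0,0.0002,0],[-1,0.0005,0,0.0002,0],[-1,0,0,0,0]])

```text
clock: 36.85
eef_pos: [613.8, 113.7, 111.5]
eef_rot: [3.141, 0.003, 2.895]
wrist_force: [8.2, -2.6, 3.0]
finger_gap: 0.4
finger_force: 4.5
```

arm_command(plan=[[-1,0.0007,0,0.00033,0],[-1,0.0007,0,0.00033,0],[-1,0.0007,0,0.00033,0],[-1,0,0,0,0]])

```text
clock: 37.35
eef_pos: [613.2, 114.0, 111.7]
eef_rot: [3.14, 0.008, 2.894]
wrist_force: [14.9, -4.6, 6.1]
finger_gap: 0.5
finger_force: 8.4
```

arm_command(plan=[[-1,0.0008,0,0.0004,0],[-1,0,0,0,0],[-1,0,0,0,0]])

```text
clock: 37.72
eef_pos: [613.0, 114.1, 111.7]
eef_rot: [3.139, 0.009, 2.894]
wrist_force: [17.4, -4.8, 7.6]
finger_gap: 0.5
finger_force: 10.0
```

Axial force is 15.3+1.05+3.2 ≈ 19.6 N, so I hold it for just over a second, then back off.

arm_command(plan=[[-1,0.0001,0,0,0],[-1,0,0,0,0],[-1,0,0,0,0],[-1,0,0,0,0],[-1,0,0,0,0],[-1,0,0,0,0],[-1,0,0,0,0],[-1,0,0,0,0]])

```text
clock: 38.72
eef_pos: [613.0, 114.1, 111.8]
eef_rot: [3.139, 0.009, 2.894]
wrist_force: [18.6, -4.7, 8.5]
finger_gap: 0.8
finger_force: 10.1
```

arm_command(plan=[[-1,-0.002,0,-0.0009,0],[-1,-0.004,0,-0.0018,0],[-1,-0.02,0,-0.01,0],[-1,-0.02,0,-0.05,0],[-1,0,0,-0.05,0],[-1,0,0,0,0]])

```text
clock: 39.48
eef_pos: [655.2, 103.7, 225.7]
eef_rot: [3.14, 0.005, 2.895]
wrist_force: [0.1, 0.2, 0.4]
finger_gap: 0.3
finger_force: 0.0
```

```bash
python3 - <<'E'
from held import *
w=cam("wrist"); s=manip.read_state(); f=s["wrist_force"]; p=s["eef_pos"]; print(s["clock"],p,f)
P=pts(w);B,_,W=masks(w["img"]); q0=tub(P[B]); q=q0[(abs(q0[:,1])<8)&(abs(q0[:,2]-48)<1.8)]
for lo,hi in((0,40),(45,85),(90,128)):
    k=q[(q[:,0]>lo)&(q[:,0]<hi)]
    if len(k): print(k[:,0].min(),k[:,0].max(),k[:,0].mean(),np.polyfit(k[:,0],k[:,2],1))
E
```

```text
39.525 [654.3868829  103.67248123 222.80930332] [ 0.31192765 -1.33907016 -0.62062419]
8.832999362182834 34.19840010943046 21.39254187891012 [3.89386279e-03 4.78245039e+01]
52.49649829614746 78.6207445540092 65.21552981789878 [6.12069697e-03 4.74305720e+01]
95.95302686639894 121.84472244703845 108.29681738614627 [1.74177046e-02 4.67937673e+01]
```

```bash
python3 -c "
from h import *
print(ticket.sign_off())"
```

```text
the job is handed in; nothing more can be done
None
```

Both loose cassettes are in the tube behind the first, nose first and nose to tail with the last tail flush at the mouth; I pressed the row home at about 20 N for just over a second, let go, and handed the job in at about 39.5 s.

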